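# Set the reading line on a blot light panel

## Robot

A 6-joint arm with a two-finger parallel gripper is mounted at the origin on the work surface. World frame = base frame: x ahead of the robot, y to its left, z up, the work surface at z = 0. Lengths are in mm, angles in rad, forces in N, time in s.
With the tool pointing down it reaches from about 325 to 850 mm from the base axis. Payload 15.5 kg.
Tool frame: the origin (TCP) lies on the centre line of the jaws, within the pads' length; the fingertips stand 8 mm ahead of it and the grasp point (between the pads) lies 11 mm behind it; z points along the fingers, y is the line along which they close (so a half turn about z gives the same grasp; the last joint's range is limited). The gripper opens to 91 mm and grips with 3 to 60 N. Pads are 32 mm wide; open, the fingers measure 118 mm over their backs; the gripper's body (76 mm by 178 mm) begins 60 mm behind the grasp point.
Start: joints at [1.067, 0.494, 1.345, -0, 1.302, -0.096], TCP at [247.865, 573.75, 221.915] pointing down, gripper open.
Joint ranges: [-2.91, 2.91], [-0.82, 2.16], [0.22, 2.67], [-1.22, 4.37], [0.12, 2.79], [-3.08, 3.08]. Speed limits (rad/s): [1.89, 1.89, 2.57, 3.01, 3.01, 3.01].

## Interface

Orientations are given as a unit quaternion [w, x, y, z].
In Python, from cell import arm, camera, job gives the robot as it stands.
- The arm moves only by the tool servo_tool, never from a script. Its argument "rows" is a list that holds one entry, the list of rows, each a list of 7 numbers: the shift along the tool's x, y, z in mm, then the turn, a rotation vector about the tool's x, y, z in degrees, then the closure, from -1 (fully open) to 1 (shut). A call has 1 to 12 rows; each row is the pose to reach, as a shift and turn from the pose commanded when the call began, along the tool's axes at that moment; what a row does not reach only later rows make up. A row lasts 1/10 s, in which the tool goes at most 50 mm and 8.59 degrees, less where a joint would pass 70% of its speed; a pose out of reach is approached as far as the arm can. A call with a gripper value outside its range is refused whole. The fingers move at their own pace and stop on an object; "grip_force" is the grip in N (left out, the last holds). Time passes only in rows, so rows that repeat a pose let the fingers close. It gives the time, the measured TCP pose, the force, the opening and the grip force at its end, in the units of the state.
- arm.state(): the state, without advancing time (a new reading comes with each control period).
- camera(name): name is "side" or "top"; returns a dict with "img" (480x640x3 uint8, blue, green, red), "fovy" (degrees; the focal length in pixels is half the picture's height over the tangent of half this angle, whatever the lens; pixels are square), "cx", "cy" (the principal point, pixels), "R" (3x3) and "t" (3): a world point X has camera coordinates R X + t. Camera axes: x right, y down, z forward; pixel columns grow to the right and rows downward; lengths in mm; the calibration is good to about 2 mm. A picture is of the moment at which its call begins. There is no depth.
- job.close_job(): hands the job in; it is judged then, once.
The state is a dict: "time": time; "qpos": joint angles; "dq": joint speeds; "joint_efforts": joint torques, N m; "position": TCP position; "eef_rot": TCP orientation; "wrist_force": force on the tool from outside, world axes, zero at the start; "ft_torque": the same for the moment, N m; "grip_width": finger opening in mm; "finger_force": force on a finger pad.
Only numpy, scipy, OpenCV 4.12 (cv2) and the standard library are available. Lean on these libraries where they do the work, as an engineer would, in place of code of your own. Each camera call takes 0.05 s, during which the arm holds its last target. There are 200 camera calls.

## Task

On the tilted light panel the two red magnets mark the cut-off band of the control strips. Lay the straightedge flat on the panel a little below the magnets and slide it up the slope until its upper edge touches both at once, without shifting them, and let go; then stand the loupe flat on the panel on the patient's strip (the card with the orange tab), just above the straightedge and touching its upper edge, so that the band there can be read. Leave the straightedge in place against both magnets, and do not disturb the dropper bottle or the tube rack.

Things in the scene. Friction and masses are not known exactly. Their poses are not given: they have to be found in the camera images.
- panel_centre (a point): LED light panel tilted on a fixed steel stand (place and heading vary, within 0.2 rad): white slab 330 wide, 260 deep, 16 mm thick, top face rising 24 degrees away from the robot; lip 6 mm proud along its lower edge; 40 mm steel side margins. This point: centre of the top face, 88 mm above the bench; z is the face's outward normal, x up the slope, y level to the left.
- panel_top (a point): Point on the panel's top face close to its upper edge, 125 mm up the slope from the panel's centre; axes as the panel's.
- magnet_left_c (a point): Red round magnet, 18 mm across, 10 mm high, on the panel's left steel margin, 130 mm left of the panel's centre line, 0 to 50 mm up the slope from its middle, independent of the other; marks the cut-off band of the left control strip. This point: its centre, 5 mm above the face; axes as the panel's. It can only slip up or down the slope, if pushed with over about 12 N.
- magnet_right_c (a point): The other red magnet, same size, on the right steel margin, 130 mm right of the centre line; marks the same band on the right control strip. This point is its centre, 5 mm above the face; same 12 N hold.
- patient_strip (a point): The patient's tan test strip, 6 mm wide, in the middle of a cream card 28 x 180 mm with an orange tab at its upper end, lying flat (no thickness to feel) straight up the slope, within 60 mm left or right of the panel's centre line. This point: on the strip's middle line at mid length, on the face; axes as the panel's (y across the strip).
- straightedge_c (a point): Aluminium straightedge on the bench, right; rubber back grips the slope, a light push moves it. Blade 320 x 40 x 4 mm, same either way round; black grip rail along its middle, 14 mm wide, 150 mm long, top 26 mm above the underside (at each end a 12 mm step, 14 mm high). 0.2 kg. This point: centre of length and width, 13 mm above the underside; x along the length, y across, z up.
- loupe_c (a point): Stand loupe (magnifier) upright on the bench, left: black and clear cylinder 34 mm across, 44 mm high, with steel rings, about 60 g; its rubber foot does not slide on the slope. This point: its centre, 22 mm above the foot; z is its axis, towards the eye lens.
- dropper: Bystander: brown dropper bottle with white cap, 30 mm across and 68 mm high, standing on the bench to the robot's left 120 to 190 mm from the loupe (either may be the nearer one). Origin at the centre of its underside.
- tube_rack: Bystander: green tube rack 104 x 250 mm and 70 mm high with blood tubes whose caps reach 112 mm, on the bench at the left, beyond the loupe and bottle. Origin at the centre of its underside; the 250 mm side runs along its y.
Mind the look-alikes: they are no part of the job. Of the things that look like the part that bears loupe_c, the smallest one is meant.

How it is judged:
By the outcome, as a careful person would: the job done as asked, in the order asked, and still so for the second after the job is handed in, with the robot touching nothing.
It also fails if it takes over 58 s, if anything falls off the work surface, if the arm or the gripper's body presses on something with over 40 N, if the wrist force passes 120 N, or if a joint passes its speed limit or range.

## Working session

There is one attempt and no reset: what is moved stays moved. The work goes in short steps, Python scripts to look and compute and a tool call to move; the robot and the scene stay as the last step left them, time stands still between calls to the robot, and variables do not carry over. Pictures are saved under pics/ and viewed, at most 10 in all, crops included, and the job is handed in when it is done.

Besides the shell and the picture viewer there is one more tool, called as a command line: name --argument value ..., lists and objects as JSON in quotes. servo_tool: Moves the arm, as the interface text tells. Its arguments: {"type":"object","properties":{"rows":{"type":"array","items":{"type":"array","items":{"type":"array","items":{"type":"number"}}}},"grip_force":{"type":"number"}},"required":["rows"]}

```bash
ls; mkdir -p pics
python3 - <<'E'
from cell import arm,camera
import cv2,pickle
for n in("top","side"):
    c=camera(n);cv2.imwrite(f"pics/{n}0.png",c["img"]);pickle.dump(c,open(f"{n}0.pkl","wb"))
    print(n,c["fovy"],c["cx"],c["cy"],c["R"],c["t"])
s=arm.state();print(s["position"],s["eef_rot"],s["grip_width"],s["time"])
E
```

```text
pics
top 57.98420150513941 320.79828759482746 233.94454695185496 [[-0.02107864 -0.99972742  0.01003916]
 [-0.98709627  0.01921596 -0.15897075]
 [ 0.1587345  -0.0132605  -0.98723225]] [  50.67035374  594.24283369 1194.00678346]
side 49.039460704644355 318.27338141228466 237.90784546866544 [[-0.99733378 -0.07274112 -0.00583623]
 [-0.03599136  0.55988374 -0.82778911]
 [ 0.06348192 -0.82537199 -0.56100902]] [ 573.24733594   73.21251341 1216.83377877]
[247.73550046 573.47187287 221.3991028 ] [-1.46371220e-04  2.02500343e-01  9.79282048e-01 -5.09308180e-04] 91.32321008369053 0.1
```

View pics/top0.png

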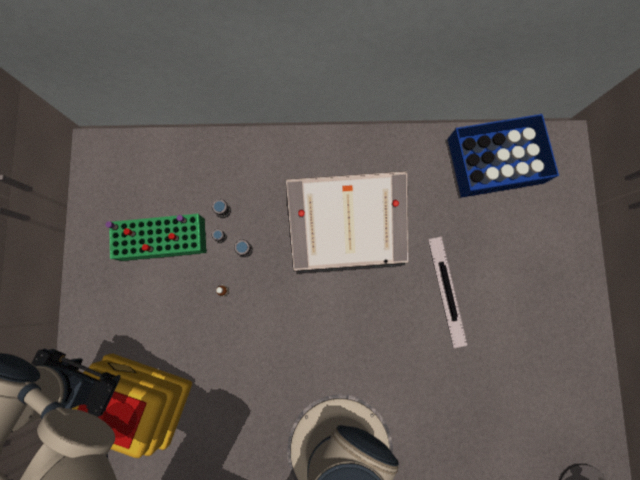

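View pics/side0.png

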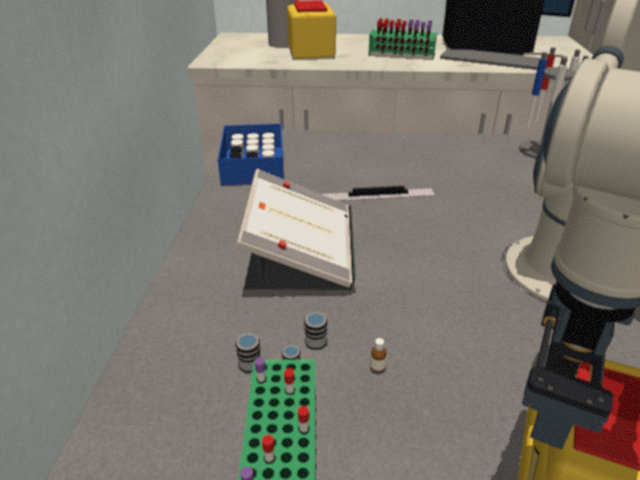

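Run:
```python
import cv2,pickle
t=pickle.load(open("top0.pkl","rb"))["img"]
s=pickle.load(open("side0.pkl","rb"))["img"]
a=cv2.resize(t[160:360,280:480],(600,600),interpolation=cv2.INTER_CUBIC)
cv2.imwrite("pics/a.png",a)
b=cv2.resize(t[190:300,190:270],None,fx=5,fy=5,interpolation=cv2.INTER_CUBIC)
c=cv2.resize(s[310:400,220:400],None,fx=2.2,fy=2.2,interpolation=cv2.INTER_CUBIC)
import numpy as np
im=np.zeros((560,800,3),np.uint8);im[:550,:400]=b;im[:198,400:796]=c
d=cv2.resize(s[165:290,230:360],None,fx=2.8,fy=2.8,interpolation=cv2.INTER_CUBIC);im[200:550,400:764]=d
cv2.imwrite("pics/b.png",im)
```

```text
(no output)
```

View pics/a.png

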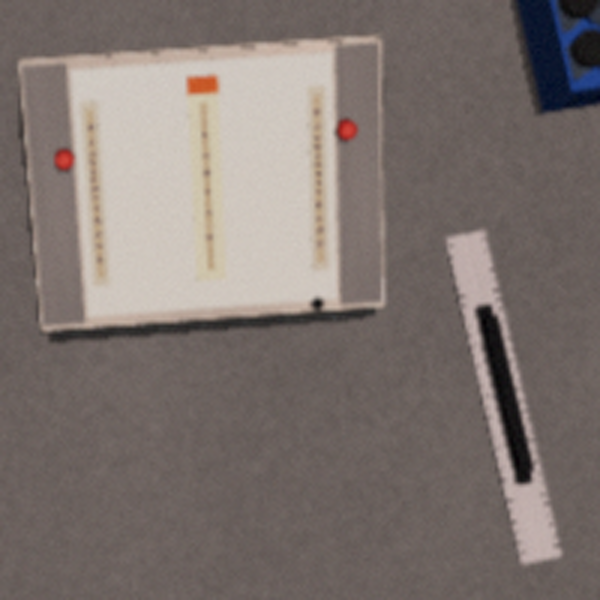

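View pics/b.png

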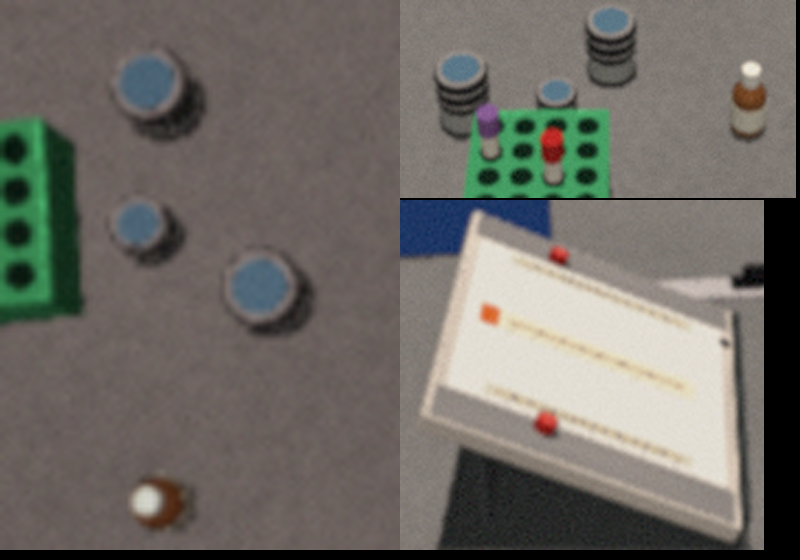

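```bash
cat > h.py <<'E'
import numpy as np,pickle
from scipy.optimize import least_squares
from scipy.spatial.transform import Rotation as Ro
def proj(c,X):
    p=np.asarray(X)@c["R"].T+c["t"];f=240/np.tan(np.radians(c["fovy"]/2))
    return p[...,:2]/p[...,2:]*f+[c["cx"],c["cy"]]
def ray(c,uv,z):
    f=240/np.tan(np.radians(c["fovy"]/2))
    d=c["R"].T@np.array([(uv[0]-c["cx"])/f,(uv[1]-c["cy"])/f,1]);o=-c["R"].T@c["t"]
    return o+d*(z-o[2])/d[2]
def panR(yaw): return Ro.from_euler("ZY",[yaw,-np.radians(24)]).as_matrix()
A=lambda u,v:np.array([280+(u+.5)/3-.5,160+(v+.5)/3-.5])
D=lambda u,v:np.array([230+(u-400+.5)/2.8-.5,165+(v-200+.5)/2.8-.5])
E
python3 - <<'E'
from h import *
T=pickle.load(open("top0.pkl","rb"));S=pickle.load(open("side0.pkl","rb"))
print("cams",-T["R"].T@T["t"],-S["R"].T@S["t"])
def pts(q):
    cx,cy,yaw,mL,mR,sy,tx,bx=q
    L=np.array([[130,165,0],[130,-165,0],[-130,-165,6],[-130,165,6],[mL,130,7],[mR,-130,7],[tx,sy,0],[bx,sy,0]])
    return L@panR(yaw).T+[cx,cy,88]
ot=np.array([A(20,62),A(381,38),A(384,306),A(43,330),A(64,160),A(347,130),A(202,85),A(211,270)])
os=np.array([D(425,412),D(478,212),D(735,312),D(737,528),D(546,423),D(559,256),D(490,314),D(690,390)])
ws=np.array([1,1,.3,.3,1,1,1,1])[:,None]
f=lambda q:np.r_[(proj(T,pts(q))-ot).ravel(),((proj(S,pts(q))-os)*ws).ravel()]
r=least_squares(f,[550,-30,0,20,20,0,80,-80],loss="soft_l1");print(r.x.round(3));print(f(r.x).reshape(-1,2).round(1))
np.save("q.npy",r.x)
print("loupe",ray(T,(190+139.5/5-.5,190+224.5/5-.5),44), ray(S,(220+(556-400)/2.2,310+93/2.2),44))
print("big",ray(T,(190+260/5,190+287/5),60),ray(T,(190+149/5,190+82/5),60))
print("rackcorner",ray(T,(190+42/5,190+120/5),70),ray(T,(190+52/5,190+302/5),70))
for p in[(447,238),(486,231),(561,555),(522,564)]:print("se",ray(T,A(*p),4))
for p in[(484,307),(524,482)]:print("rail",ray(T,A(*p),22))
print("drop",ray(T,(190+148/5,190+501/5),68))
E
```

```text
cams [ 398.1128732    55.07072968 1272.72054435] [ 497.10701059 1005.0486762   746.60485125]
[ 6.19798e+02 -3.83360e+01  5.10000e-02  3.73910e+01  4.69240e+01
  1.32000e-01  9.60860e+01 -8.40640e+01]
[[-1.  -0.5]
 [ 0.1 -0.7]
 [ 0.5  1.4]
 [-1.2  1.6]
 [-0.2 -0. ]
 [-0.3  0.1]
 [-0.3  0.1]
 [-0.3  1.5]
 [-1.2 -0.3]
 [-1.  -1.6]
 [-0.  -0.8]
 [ 1.  -0.7]
 [ 0.3 -1. ]
 [ 0.2 -1.1]
 [ 0.  -0.4]
 [-0.6 -0.7]]
loupe [600.12220834 334.91404988  44.        ] [599.11418656 341.09444376  44.        ]
big [559.04085316 261.52887561  60.        ] [678.46180929 325.78658808  60.        ]
rackcorner [655.29714686 383.52223902  70.        ] [551.571763   375.50769433  70.        ]
se [ 580.67284676 -281.88184176    4.        ]
se [ 586.91938574 -321.04456761    4.        ]
se [ 273.39592233 -372.2329678     4.        ]
se [ 265.89326249 -334.37444614    4.        ]
rail [ 509.9447952  -308.88877568   22.        ]
rail [ 343.1379671  -336.03433738   22.        ]
drop [440.38682453 320.79574273  68.        ]
```

```bash
cat >> h.py <<'E'
def Rzy(z,y):
    z=np.array(z,float);z/=np.linalg.norm(z);y=np.array(y,float);y-=z*(y@z);y/=np.linalg.norm(y)
    return np.c_[np.cross(y,z),y,z]
def cur():
    from cell import arm
    s=arm.state();w,x,y,z=s["eef_rot"];return np.array(s["position"]),Ro.from_quat([x,y,z,w]).as_matrix()
def rel(p,R,p0,R0): return np.r_[R0.T@(np.array(p)-p0),np.degrees(Ro.from_matrix(R0.T@R).as_rotvec())].round(2)
E
python3 - <<'E'
from h import *
p,R=cur()
print(rel([440,100,230],Rzy([0,0,-1],[np.cos(-.12),np.sin(-.12),0]),p,R))
E
```

```text
[-3.6428e+02 -3.5840e+02 -8.2500e+00 -5.0000e-02  3.0000e-02  7.3510e+01]
```

servo_tool --rows '[[[-364, -358, -8, 0, 0, 73.5, -0.3], [-364, -358, -8, 0, 0, 73.5, -0.3], [-364, -358, -8, 0, 0, 73.5, -0.3], [-364, -358, -8, 0, 0, 73.5, -0.3], [-364, -358, -8, 0, 0, 73.5, -0.3], [-364, -358, -8, 0, 0, 73.5, -0.3], [-364, -358, -8, 0, 0, 73.5, -0.3], [-364, -358, -8, 0, 0, 73.5, -0.3], [-364, -358, -8, 0, 0, 73.5, -0.3], [-364, -358, -8, 0, 0, 73.5, -0.3], [-364, -358, -8, 0, 0, 73.5, -0.3], [-364, -358, -8, 0, 0, 73.5, -0.3]]]'

```text
time: 1.3
position: [440.5, 99.3, 229.8]
eef_rot: [-0.0, 0.749, 0.662, -0.0]
wrist_force: [0.0, -0.1, -0.5]
grip_width: 59.6
finger_force: 0.0
```

Run:
```python
from h import *
p,R=cur();print(p)
Rg=Rzy([0,0,-1],[np.cos(-1.407),np.sin(-1.407),0])
print(rel([427,-327,100],Rg,p,R))
```

```text
[440.45557468  99.30925714 229.7730933 ]
[-4.2473e+02  3.8930e+01  1.2981e+02 -1.0000e-02  2.0000e-02  7.3570e+01]
```

servo_tool --rows '[[[-425, 39, 60, 0, 0, 73.6, -0.3], [-425, 39, 60, 0, 0, 73.6, -0.3], [-425, 39, 60, 0, 0, 73.6, -0.3], [-425, 39, 60, 0, 0, 73.6, -0.3], [-425, 39, 60, 0, 0, 73.6, -0.3], [-425, 39, 60, 0, 0, 73.6, -0.3], [-425, 39, 60, 0, 0, 73.6, -0.3], [-425, 39, 130, 0, 0, 73.6, -0.3], [-425, 39, 130, 0, 0, 73.6, -0.3], [-425, 39, 130, 0, 0, 73.6, -0.3], [-425, 39, 130, 0, 0, 73.6, -0.3], [-425, 39, 130, 0, 0, 73.6, -0.3]]]'

```text
time: 2.5
position: [428.5, -324.2, 100.5]
eef_rot: [-0.0, 0.996, 0.084, -0.0]
wrist_force: [-0.2, 0.7, -0.6]
grip_width: 59.5
finger_force: 0.0
```

Run:
```python
from h import *
p,R=cur();print(p,R.round(3))
Rg=Rzy([0,0,-1],[np.cos(-1.407),np.sin(-1.407),0])
print(rel([427,-327,14],Rg,p,R))
```

```text
[ 428.48912072 -324.24917496  100.53040495] [[ 0.986  0.168 -0.   ]
 [ 0.168 -0.986  0.001]
 [-0.    -0.001 -1.   ]]
[-1.930e+00  2.510e+00  8.653e+01 -3.000e-02  0.000e+00  2.800e-01]
```

servo_tool --grip_force 40 --rows '[[[0, 0, 35, 0, 0, 0, -0.3], [0, 0, 65, 0, 0, 0, -0.3], [0, 0, 80, 0, 0, 0, -0.3], [0, 0, 85, 0, 0, 0, -0.3], [0, 0, 85, 0, 0, 0, -0.3], [0, 0, 85, 0, 0, 0, 1], [0, 0, 85, 0, 0, 0, 1], [0, 0, 85, 0, 0, 0, 1], [0, 0, 85, 0, 0, 0, 1], [0, 0, 85, 0, 0, 0, 1], [0, 0, 85, 0, 0, 0, 1], [0, 0, 85, 0, 0, 0, 1]]]'

```text
time: 3.7
position: [427.9, -325.8, 15.0]
eef_rot: [-0.0, 0.997, 0.083, -0.0]
wrist_force: [-1.6, 1.5, 3.2]
grip_width: 13.9
finger_force: 40.0
```

```bash
cat >> h.py <<'E'
def pan(x,y,h,al,q=None):
    q=np.load("q.npy") if q is None else q
    P=panR(q[2]);return P@[x,y,h]+[q[0],q[1],88],P@Rzy([0,0,-1],[1,al,0])
E
python3 - <<'E'
from h import *
p,R=cur()
t,Rt=pan(-15,0,130,.0365);print(t)
print(rel([427,-327,200],R,p,R),rel(t,Rt,p,R),rel(t,Rt,p+[0,0,200],R))
E
```

```text
[553.30656037 -41.74281466 200.65985985]
[  -1.08    1.03 -185.02    0.      0.      0.  ] [ 170.72 -259.37 -185.64  -20.     17.16  -84.14] [ 170.75 -259.33   14.36  -20.     17.16  -84.14]
```

servo_tool --rows '[[[0, 0, -20, 0, 0, 0, 1], [0, 0, -60, 0, 0, 0, 1], [0, 0, -105, 0, 0, 0, 1], [0, 0, -150, 0, 0, 0, 1], [20, -30, -186, -2, 2, -8, 1], [42, -64, -186, -4, 3.5, -16, 1], [60, -90, -186, -6, 5, -24, 1], [80, -120, -186, -8, 7, -32, 1], [100, -150, -186, -10, 9, -40, 1], [118, -180, -186, -12, 10.5, -48, 1], [135, -210, -186, -14, 12, -56, 1], [150, -235, -186, -16, 14, -64, 1]]]'

```text
time: 4.9
position: [537.1, -67.4, 200.9]
eef_rot: [0.122, 0.783, 0.597, 0.126]
wrist_force: [0.3, 0.6, -0.9]
grip_width: 13.8
finger_force: 40.0
```

Run:
```python
from h import *
p,R=cur();print(p)
t,Rt=pan(-15,0,130,.0365);print(rel(t,Rt,p,R))
t,Rt=pan(-15,0,70,.0365);print(rel(t,Rt,p,R))
```

```text
[537.08467156 -67.37716787 200.85742616]
[ 28.89   7.97   4.71  -3.56   3.87 -19.69]
[ 33.49  10.93  64.46  -3.56   3.87 -19.69]
```

servo_tool --rows '[[[12, 4, 2, -1.5, 1.6, -8, 1], [24, 7, 4, -3, 3.2, -16, 1], [29, 8, 5, -3.6, 3.9, -19.7, 1], [31, 9.5, 35, -3.6, 3.9, -19.7, 1], [33.5, 11, 64, -3.6, 3.9, -19.7, 1], [33.5, 11, 64, -3.6, 3.9, -19.7, 1], [33.5, 11, 64, -3.6, 3.9, -19.7, 1], [33.5, 11, 64, -3.6, 3.9, -19.7, 1]]]'

```text
time: 5.7
position: [577.5, -42.6, 147.3]
eef_rot: [0.146, 0.663, 0.719, 0.148]
wrist_force: [0.6, 0.2, -1.4]
grip_width: 13.7
finger_force: 40.0
```

Run:
```python
from h import *
from cell import camera
import cv2
p,R=cur();print(p)
t,Rt=pan(-15,0,18,.0365);print(rel(t,Rt,p,R))
T=camera("top");S=camera("side");pickle.dump((T,S),open("c1.pkl","wb"))
a=cv2.resize(T["img"][165:285,280:440],(640,480),interpolation=cv2.INTER_CUBIC)
cv2.imwrite("pics/c.png",a)
# predicted blade corners at present
for s in(-160,160):
  for y in(-20,20): print(proj(T,p+R@[s,y,11]))
```

```text
[577.45052752 -42.59608709 147.3495184 ]
[ 2.150e+00 -2.600e-01  5.351e+01  2.000e-02  6.000e-02 -3.500e-01]
[411.71481277 234.18365511]
[411.14326374 219.67576625]
[292.58212717 246.02504685]
[290.93329021 231.57320918]
```

View pics/c.png

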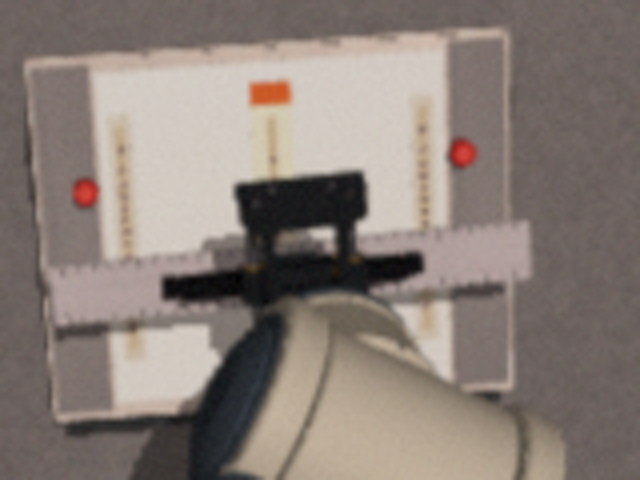

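servo_tool --rows '[[[3, 0, 20, 0, 0, -0.2, 1], [5, 0, 40, 0, 0, -0.3, 1], [5, 0, 48, 0, 0, -0.3, 1], [5, 0, 52, 0, 0, -0.3, 1], [5, 0, 52, 0, 0, -0.3, 1], [5, 0, 52, 0, 0, -0.3, 1]]]'

```text
time: 6.4
position: [598.3, -36.7, 99.5]
eef_rot: [0.146, 0.661, 0.721, 0.148]
wrist_force: [-0.3, -0.2, -2.6]
grip_width: 13.6
finger_force: 40.0
```

servo_tool --rows '[[[0, 0, 1, 0, 0, 0, 1], [0, 0, 2, 0, 0, 0, 1], [0, 0, 2, 0, 0, 0, 1]]]'

```text
time: 6.7
position: [599.1, -36.6, 97.1]
eef_rot: [0.146, 0.661, 0.721, 0.148]
wrist_force: [0.4, 0.4, -1.9]
grip_width: 13.6
finger_force: 40.0
```

servo_tool --rows '[[[0, 0, 0.7, 0, 0, 0, 1], [0, 0, 1.4, 0, 0, 0, 1], [0, 0, 1.4, 0, 0, 0, 1]]]'

```text
time: 7.0
position: [599.6, -36.4, 95.6]
eef_rot: [0.146, 0.661, 0.721, 0.148]
wrist_force: [0.3, 0.2, -1.8]
grip_width: 13.9
finger_force: 40.0
```

servo_tool --rows '[[[0, 0, 0.5, 0, 0, 0, 1], [0, 0, 1, 0, 0, 0, 1], [0, 0, 1, 0, 0, 0, 1]]]'

```text
time: 7.3
position: [599.9, -36.4, 95.1]
eef_rot: [0.146, 0.661, 0.721, 0.148]
wrist_force: [-5.1, -1.1, 7.4]
grip_width: 13.8
finger_force: 40.0
```

servo_tool --rows '[[[0, 2, -0.5, 0, 0, 0, 1], [0, 6, -0.5, 0, 0, 0, 1], [0, 12, -0.5, 0, 0, 0, 1], [0, 18, -0.5, 0, 0, 0, 1], [0, 21, -0.5, 0, 0, 0, 1], [0, 22, -0.5, 0, 0, 0, 1], [0, 22, -0.5, 0, 0, 0, 1]]]'

```text
time: 8.0
position: [620.0, -34.6, 104.2]
eef_rot: [0.146, 0.661, 0.721, 0.148]
wrist_force: [1.1, 0.2, -1.6]
grip_width: 13.7
finger_force: 40.0
```

```bash
cat >> h.py <<'E'
def ft():
    from cell import arm
    s=arm.state();w,x,y,z=s["eef_rot"];R=Ro.from_quat([x,y,z,w]).as_matrix()
    q=np.load("q.npy");print("panel pos",(panR(q[2]).T@(np.array(s["position"])-[q[0],q[1],88])).round(2),"F tool",(R.T@s["wrist_force"]).round(2),"M tool",(R.T@s["ft_torque"]).round(3),s["time"])
E
python3 - <<'E'
from h import *
from cell import camera
import cv2
ft()
T=camera("top");S=camera("side")
a=cv2.resize(T["img"][190:245,285:420],(800,326),interpolation=cv2.INTER_CUBIC)
b=cv2.resize(S["img"][175:255,255:340],(287,270),interpolation=cv2.INTER_CUBIC)
im=np.zeros((600,800,3),np.uint8);im[:326]=a;im[330:,:287]=b
cv2.imwrite("pics/d.png",im)
E
```

```text
panel pos [ 6.93  3.73 14.6 ] F tool [0.15 0.35 1.86] M tool [ 0.47  -0.025 -0.055] 8.0
```

View pics/d.png

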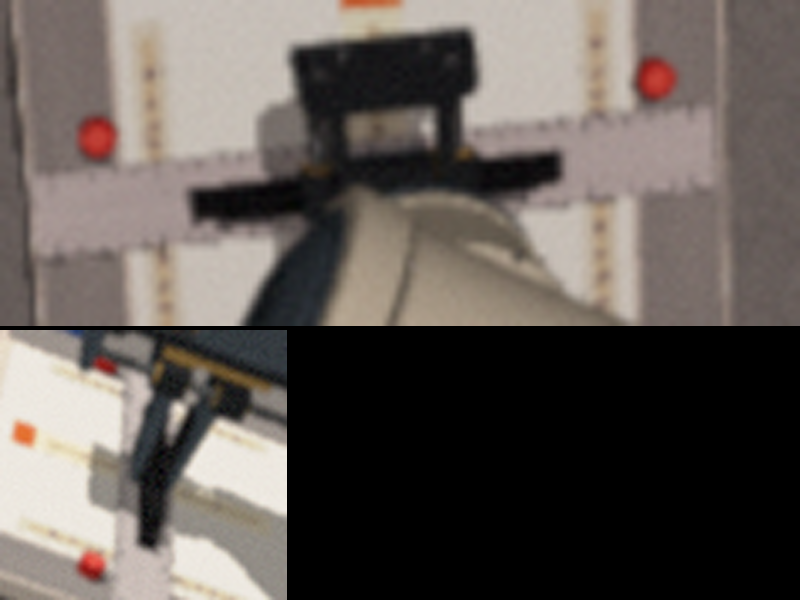

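servo_tool --rows '[[[0, 1, 0, 0, 0, 0, 1], [0, 2, 0, 0, 0, 0, 1], [0, 3, 0, 0, 0, 0, 1], [0, 3.5, 0, 0, 0, 0, 1], [0, 3.5, 0, 0, 0, 0, 1]]]'

```text
time: 8.6
position: [623.2, -34.4, 105.6]
eef_rot: [0.146, 0.661, 0.721, 0.148]
wrist_force: [-0.1, 0.3, -1.7]
grip_width: 13.4
finger_force: 40.0
```

```bash
python3 -c "
from h import *;ft()"
```

```text
panel pos [10.42  3.8  14.66] F tool [ 0.32 -0.74  1.57] M tool [ 0.467 -0.055 -0.012] 8.6
```

servo_tool --rows '[[[0, 0.3, 0, 0, 0, 0, 1], [0, 0.6, 0, 0, 0, 0, 1], [0, 0.6, 0, 0, 0, 0, 1]]]'

```text
time: 8.9
position: [623.6, -34.3, 105.8]
eef_rot: [0.146, 0.661, 0.721, 0.148]
wrist_force: [0.1, 0.0, -0.7]
grip_width: 13.7
finger_force: 40.0
```

```bash
python3 -c "
from h import *;ft()"
```

```text
panel pos [10.92  3.83 14.65] F tool [ 0.05 -0.24  0.68] M tool [ 0.434 -0.012 -0.038] 8.9
```

servo_tool --rows '[[[0, 0.2, 0, 0, 0, 0, 1], [0, 0.5, 0, 0, 0, 0, 1], [0, 0.5, 0, 0, 0, 0, 1]]]'

```text
time: 9.2
position: [624.1, -34.3, 106.0]
eef_rot: [0.146, 0.661, 0.721, 0.148]
wrist_force: [0.7, -0.4, -1.5]
grip_width: 13.7
finger_force: 40.0
```

```bash
python3 -c "
from h import *;ft()"
```

```text
panel pos [11.48  3.84 14.62] F tool [-0.41  0.01  1.65] M tool [ 0.392 -0.08  -0.043] 9.2
```

servo_tool --rows '[[[0, 0.3, 0, 0, 0, 0, 1], [0, 0.6, 0, 0, 0, 0, 1], [0, 0.6, 0, 0, 0, 0, 1]]]'

```text
time: 9.5
position: [624.7, -34.2, 106.3]
eef_rot: [0.146, 0.661, 0.721, 0.148]
wrist_force: [0.5, -0.5, -1.8]
grip_width: 14.2
finger_force: 40.0
```

```bash
python3 -c "
from h import *;ft()"
```

```text
panel pos [12.09  3.86 14.65] F tool [-0.49 -0.33  1.81] M tool [ 0.375 -0.087 -0.048] 9.5
```

servo_tool --rows '[[[0, 0.2, 0, 0, 0, 0, 1], [0, 0.5, 0, 0, 0, 0, 1], [0, 0.5, 0, 0, 0, 0, 1]]]'

```text
time: 9.8
position: [625.1, -34.2, 106.5]
eef_rot: [0.146, 0.661, 0.721, 0.148]
wrist_force: [-0.2, 0.3, -1.4]
grip_width: 13.7
finger_force: 40.0
```

```bash
python3 -c "
from h import *;ft()"
```

```text
panel pos [12.58  3.87 14.65] F tool [ 0.32 -0.77  1.24] M tool [ 0.415 -0.054 -0.012] 9.8
```

servo_tool --rows '[[[0, 0.2, 0, 0, 0, 0, 1], [0, 0.4, 0, 0, 0, 0, 1], [0, 0.4, 0, 0, 0, 0, 1]]]'

```text
time: 10.1
position: [625.5, -34.2, 106.7]
eef_rot: [0.146, 0.661, 0.721, 0.148]
wrist_force: [-0.7, -0.1, -2.4]
grip_width: 13.7
finger_force: 40.0
```

```bash
python3 -c "
from h import *;ft()"
```

```text
panel pos [12.97  3.88 14.65] F tool [ 0.01 -1.66  1.94] M tool [ 0.411 -0.052 -0.01 ] 10.1
```

servo_tool --rows '[[[0, 0.2, 0, 0, 0, 0, 1], [0, 0.4, 0, 0, 0, 0, 1], [0, 0.4, 0, 0, 0, 0, 1]]]'

```text
time: 10.4
position: [625.8, -34.1, 106.8]
eef_rot: [0.146, 0.661, 0.721, 0.148]
wrist_force: [-0.5, -0.3, -1.4]
grip_width: 13.9
finger_force: 40.0
```

```bash
python3 -c "
from h import *;ft()"
```

```text
panel pos [13.36  3.91 14.66] F tool [-0.26 -0.99  1.04] M tool [ 0.406 -0.046 -0.07 ] 10.4
```

servo_tool --rows '[[[0, 0.2, 0, 0, 0, 0, 1], [0, 0.3, 0, 0, 0, 0, 1]]]'

```text
time: 10.6
position: [626.1, -34.1, 106.9]
eef_rot: [0.146, 0.661, 0.721, 0.148]
wrist_force: [-0.4, 0.0, -1.9]
grip_width: 13.8
finger_force: 40.0
```

```bash
python3 -c "
from h import *;ft()"
```

```text
panel pos [13.61  3.93 14.64] F tool [ 0.06 -1.11  1.63] M tool [ 0.564 -0.027 -0.128] 10.6
```

servo_tool --rows '[[[0, 0.2, 0, 0, 0, 0, 1], [0, 0.2, 0, 0, 0, 0, 1]]]'

```text
time: 10.8
position: [626.2, -34.1, 106.9]
eef_rot: [0.146, 0.661, 0.721, 0.148]
wrist_force: [-1.2, -0.5, -2.5]
grip_width: 13.8
finger_force: 40.0
```

```bash
python3 -c "
from h import *;ft()"
```

```text
panel pos [13.7   3.92 14.62] F tool [-0.34 -2.13  1.74] M tool [ 0.612 -0.111 -0.09 ] 10.8
```

servo_tool --rows '[[[0, 0.2, 0, 0, 0, 0, 1], [0, 0.2, 0, 0, 0, 0, 1]]]'

```text
time: 11.0
position: [626.3, -34.0, 107.0]
eef_rot: [0.146, 0.661, 0.721, 0.148]
wrist_force: [-2.5, -0.7, -1.6]
grip_width: 13.7
finger_force: 40.0
```

```bash
python3 -c "
from h import *;ft()"
```

```text
panel pos [13.81  3.96 14.6 ] F tool [-0.42 -2.99  0.4 ] M tool [ 0.828 -0.183 -0.176] 11.0
```

servo_tool --rows '[[[0, 0.2, 0, 0, 0, -0.1, 1], [0, 0.2, 0, 0, 0, -0.1, 1]]]'

```text
time: 11.2
position: [626.3, -34.0, 107.0]
eef_rot: [0.146, 0.661, 0.722, 0.147]
wrist_force: [-4.0, -0.9, -1.7]
grip_width: 13.6
finger_force: 40.0
```

```bash
python3 -c "
from h import *;ft()"
```

```text
panel pos [13.88  3.99 14.6 ] F tool [-0.52 -4.41 -0.09] M tool [ 1.09  -0.316 -0.108] 11.2
```

servo_tool --rows '[[[0, 0.2, 0, 0, 0, -0.1, 1], [0, 0.2, 0, 0, 0, -0.1, 1]]]'

```text
time: 11.4
position: [626.4, -34.0, 107.0]
eef_rot: [0.146, 0.66, 0.722, 0.147]
wrist_force: [-5.1, -2.5, -2.4]
grip_width: 13.6
finger_force: 40.0
```

```bash
python3 -c "
from h import *;ft()"
```

```text
panel pos [13.92  3.96 14.6 ] F tool [-2.04 -5.82  0.04] M tool [ 1.299 -0.428  0.178] 11.4
```

servo_tool --rows '[[[0, 0, 0.15, 0, 0, 0.06, 1], [0, 0, 0.15, 0, 0, 0.06, 1]]]'

```text
time: 11.6
position: [626.4, -34.0, 106.9]
eef_rot: [0.146, 0.66, 0.722, 0.147]
wrist_force: [-6.2, -1.9, -0.4]
grip_width: 13.9
finger_force: 40.0
```

```bash
python3 -c "
from h import *;ft()"
```

```text
panel pos [13.9   3.96 14.52] F tool [-1.34 -5.92 -2.18] M tool [ 1.393 -0.419  0.055] 11.6
```

Balanced against both magnets. Release and retreat along the normal.

servo_tool --rows '[[[0, 0, 0, 0, 0, 0, 0.6], [0, 0, 0, 0, 0, 0, 0.4], [0, 0, 0, 0, 0, 0, 0.1], [0, 0, 0, 0, 0, 0, 0.1], [0, 0, -10, 0, 0, 0, 0.1], [0, 0, -30, 0, 0, 0, 0.1], [0, 0, -60, 0, 0, 0, 0.1], [0, 0, -100, 0, 0, 0, 0.1], [0, 0, -140, 0, 0, 0, 0.1]]]'

```text
time: 12.5
position: [568.9, -36.8, 236.6]
eef_rot: [0.146, 0.66, 0.722, 0.147]
wrist_force: [-0.1, 0.1, -0.6]
grip_width: 40.6
finger_force: 0.0
```

Run:
```python
from h import *
p,R=cur();print(p)
Rd=lambda a:Rzy([0,0,-1],[np.cos(a),np.sin(a),0])
from cell import arm;print(arm.state()["qpos"],arm.state()["wrist_force"])
for a in(.4,.9,1.2): print(rel([480,130,290],Rd(a),p,R))
```

```text
[568.86830495 -36.84809199 236.57156478]
[-0.23988841  0.2419679   1.81721147  0.18274351  0.68788088 -0.44680559] [-0.13199545  0.12764111 -0.56438903]
[172.91 -45.11 -81.6   23.59   4.69 -17.57]
[172.91 -45.11 -81.6   22.21  10.62 -45.79]
[172.91 -45.11 -81.6   20.87  14.16 -62.7 ]
```

Run:
```python
from h import *
p,R=cur()
Rd=lambda a:Rzy([0,0,-1],[np.cos(a),np.sin(a),0])
print(rel([600,337,180],Rd(.15),p,R))
```

```text
[370.72  36.96  71.64  23.9    1.7   -3.46]
```

servo_tool --rows '[[[40, 0, 0, 2, 0.1, 0, -0.19], [85, 0, 0, 6, 0.4, -1, -0.19], [130, 4, 4, 10, 0.7, -1.5, -0.19], [175, 10, 16, 14, 1, -2, -0.19], [220, 17, 30, 18, 1.3, -2.5, -0.19], [265, 24, 44, 22, 1.6, -3, -0.19], [310, 30, 58, 23.9, 1.7, -3.5, -0.19], [345, 34, 66, 23.9, 1.7, -3.5, -0.19], [365, 37, 71.6, 23.9, 1.7, -3.5, -0.19], [370.7, 37, 71.6, 23.9, 1.7, -3.5, -0.19], [370.7, 37, 71.6, 23.9, 1.7, -3.5, -0.19]]]'

```text
time: 13.6
position: [600.7, 337.2, 179.0]
eef_rot: [0.0, 0.652, 0.759, 0.0]
wrist_force: [-0.2, -1.6, 0.8]
grip_width: 54.3
finger_force: 0.0
```

Run:
```python
from h import *
from cell import camera
import cv2
p,R=cur();print(p,R.round(3))
T=camera("top");S=camera("side");pickle.dump((T,S),open("c2.pkl","wb"))
im=np.zeros((600,800,3),np.uint8)
im[:330]=cv2.resize(T["img"][190:245,285:420],(800,326),interpolation=cv2.INTER_CUBIC)[np.r_[0:326,325,325,325,325]]
im[330:,:400]=cv2.resize(S["img"][310:380,220:324],(400,270),interpolation=cv2.INTER_CUBIC)
im[330:,410:710]=cv2.resize(S["img"][175:265,245:345],(300,270),interpolation=cv2.INTER_CUBIC)
cv2.imwrite("pics/e.png",im)
```

```text
[600.74721086 337.24388624 178.97301221] [[-0.151  0.989  0.001]
 [ 0.989  0.151 -0.   ]
 [-0.     0.    -1.   ]]
```

View pics/e.png

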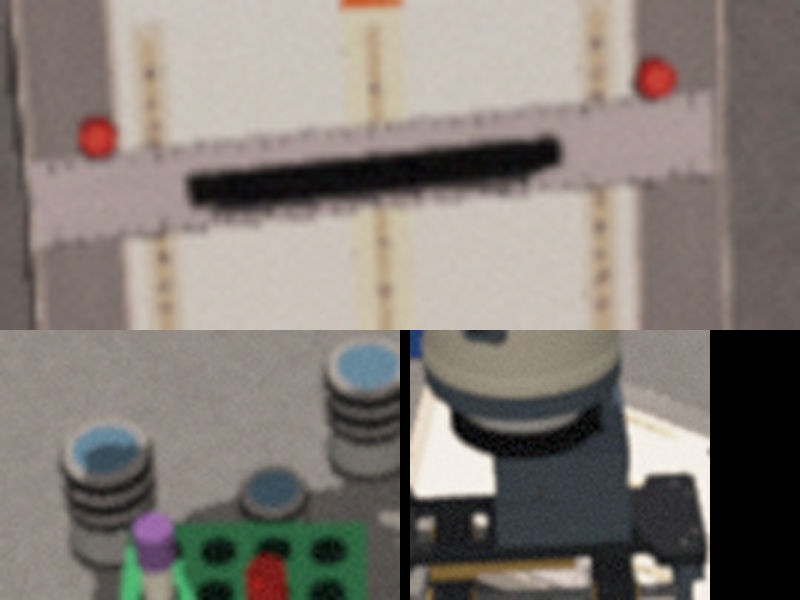

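servo_tool --grip_force 15 --rows '[[[0, 0, 40, 0, 0, 0, -0.19], [0, 0, 80, 0, 0, 0, -0.19], [0, 0, 115, 0, 0, 0, -0.19], [0, 0, 140, 0, 0, 0, -0.19], [0, 0, 152, 0, 0, 0, -0.19], [0, 0, 152, 0, 0, 0, -0.19], [0, 0, 152, 0, 0, 0, 0.6], [0, 0, 152, 0, 0, 0, 0.6], [0, 0, 152, 0, 0, 0, 0.6], [0, 0, 152, 0, 0, 0, 0.6], [0, 0, 152, 0, 0, 0, 0.6], [0, 0, 152, 0, 0, 0, 0.6]]]'

```text
time: 14.9
position: [601.3, 337.2, 28.2]
eef_rot: [0.0, 0.652, 0.758, 0.001]
wrist_force: [-4.7, -1.5, 9.9]
grip_width: 33.8
finger_force: 15.0
```

Run:
```python
from h import *
from cell import camera
import cv2
ft()
T=camera("top");S=camera("side")
im=np.zeros((480,800,3),np.uint8)
im[:,:400]=cv2.resize(T["img"][180:276,170:250],(400,480),interpolation=cv2.INTER_CUBIC)
im[:,400:]=cv2.resize(S["img"][270:400,220:328],(400,480),interpolation=cv2.INTER_CUBIC)
cv2.imwrite("pics/f.png",im);ft()
```

```text
panel pos [-23.63 376.01 -54.97] F tool [-0.8  -4.91 -9.93] M tool [ 1.002 -0.284  0.04 ] 14.9
panel pos [-23.61 376.01 -54.98] F tool [ -1.65  -4.42 -11.26] M tool [ 1.019 -0.297 -0.032] 15.0
```

View pics/f.png

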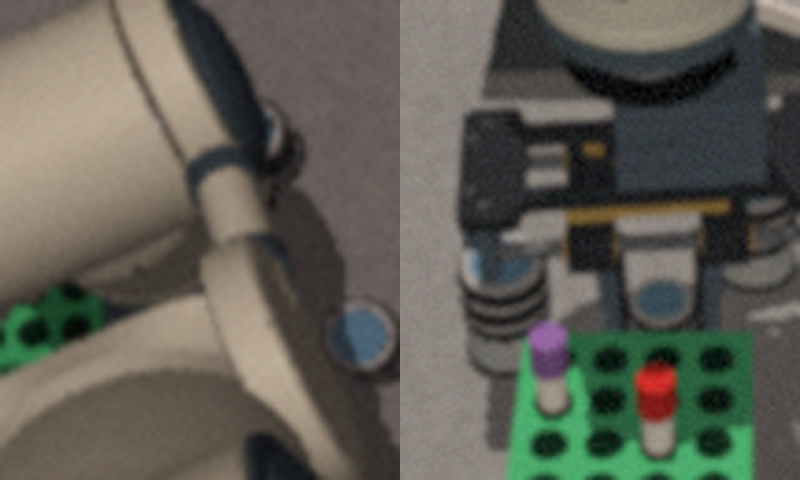

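```bash
cat >> h.py <<'E'
def tgt(d,h):
    "tool pose for the loupe: d = gap beyond nominal tangency, h = foot height over face"
    q=np.load("q.npy");P=panR(q[2])
    R1=P.T@Ro.from_quat([.660,.722,.147,.146]).as_matrix();al=np.arctan2(-R1[0,0],R1[1,0])
    x0=13.9+np.tan(al)*(3.96-q[5])+37/np.cos(al)+d
    Rt=P@Rzy([0,0,-1],[-np.sin(al),np.cos(al),0])
    return P@[x0,q[5],h+28.2-.2]+[q[0],q[1],88],Rt,al
E
python3 - <<'E'
from h import *
p,R=cur();t,Rt,al=tgt(8,80);print(al,t)
print(rel(t,Rt,p,R))
E
```

```text
0.03872883369301537 [629.819504   -37.69025196 210.69131824]
[-374.88  -28.   -182.67  -17.26  -19.87  -85.14]
```

servo_tool --rows '[[[0, 0, -8, 0, 0, 0, 0.6], [0, 0, -30, 0, 0, 0, 0.6], [0, 0, -70, 0, 0, 0, 0.6], [0, 0, -110, 0, 0, 0, 0.6], [0, 0, -150, 0, 0, 0, 0.6], [-15, -1, -190, 0, 0, 0, 0.6], [-50, -4, -215, -1.5, -1.8, -7.5, 0.6], [-90, -7, -220, -3, -3.5, -15, 0.6], [-130, -10, -220, -4.5, -5.2, -22.5, 0.6], [-170, -13, -220, -6, -7, -30, 0.6], [-210, -16, -220, -7.5, -8.8, -37.5, 0.6], [-245, -19, -220, -9, -10.4, -44.5, 0.6]]]'

```text
time: 16.2
position: [619.1, 90.4, 247.8]
eef_rot: [0.118, 0.31, 0.943, 0.0]
wrist_force: [0.9, 0.1, -1.0]
grip_width: 33.5
finger_force: 15.0
```

Run:
```python
from h import *
p,R=cur();t,Rt,al=tgt(8,80);print(p)
print(rel(t,Rt,p,R))
```

```text
[619.11989889  90.35118373 247.77530988]
[ -74.88 -100.     47.74   -8.26   -9.38  -40.31]
```

servo_tool --rows '[[[-15, -20, 4, -1.6, -1.9, -8, 0.6], [-30, -40, 10, -3.2, -3.8, -16, 0.6], [-45, -60, 18, -4.8, -5.6, -24, 0.6], [-60, -80, 30, -6.5, -7.5, -32, 0.6], [-71, -95, 42, -8.2, -9.4, -40.3, 0.6], [-75, -100, 47.7, -8.2, -9.4, -40.3, 0.6], [-75, -100, 47.7, -8.2, -9.4, -40.3, 0.6], [-75, -100, 47.7, -8.2, -9.4, -40.3, 0.6]]]'

```text
time: 17.0
position: [629.2, -36.3, 210.0]
eef_rot: [0.207, -0.039, 0.978, 0.001]
wrist_force: [-0.1, 1.1, -0.6]
grip_width: 33.6
finger_force: 15.0
```

Run:
```python
from h import *
from cell import camera
import cv2
p,R=cur();print(p)
for h in(80,25):
  t,Rt,al=tgt(8,h);print(rel(t,Rt,p,R))
T=camera("top");S=camera("side");pickle.dump((T,S),open("c3.pkl","wb"))
im=np.zeros((400,800,3),np.uint8)
im[:,:400]=cv2.resize(T["img"][170:270,300:400],(400,400),interpolation=cv2.INTER_CUBIC)
im[:,400:]=cv2.resize(S["img"][160:260,240:340],(400,400),interpolation=cv2.INTER_CUBIC)
cv2.imwrite("pics/g.png",im)
for z in(-16,28):print([ (proj(S,p+R@[x,y,z])-[240,160])*4+[400,0] for x,y in((0,0),)])
```

```text
[629.15166031 -36.28369967 210.01799949]
[-0.77 -1.46 -0.37 -0.11 -0.14 -0.51]
[-0.91 -1.35 54.63 -0.11 -0.14 -0.51]
[array([628.89753081,  29.373411  ])]
[array([599.30864718,  93.77269043])]
```

View pics/g.png

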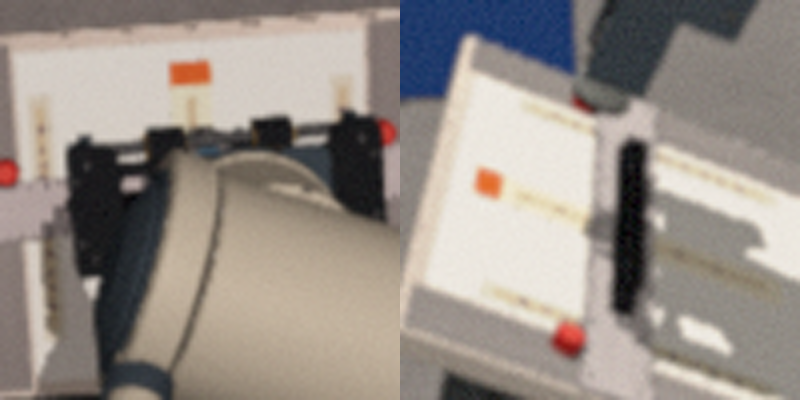

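servo_tool --rows '[[[0, 0, 15, -0.1, -0.1, -0.5, 0.6], [-0.5, -0.5, 35, -0.1, -0.1, -0.5, 0.6], [-0.5, -0.5, 50, -0.1, -0.1, -0.5, 0.6], [-0.5, -0.5, 60, -0.1, -0.1, -0.5, 0.6], [-0.5, -0.5, 60, -0.1, -0.1, -0.5, 0.6], [-0.5, -0.5, 60, -0.1, -0.1, -0.5, 0.6]]]'

```text
time: 17.7
position: [653.9, -35.2, 154.9]
eef_rot: [0.207, -0.045, 0.977, 0.001]
wrist_force: [-0.3, 0.2, -1.0]
grip_width: 33.8
finger_force: 15.0
```

Run:
```python
from h import *
ft();p,R=cur()
for d,h in((8,2),(3,2)):
  t,Rt,al=tgt(d,h);print(rel(t,Rt,p,R))
```

```text
panel pos [58.46  1.37 47.18] F tool [0.64 0.26 0.76] M tool [-0.069  0.372 -0.044] 17.7
[-0.57 -1.27 17.18  0.03 -0.05  0.16]
[ 4.42 -1.06 17.18  0.03 -0.05  0.16]
```

servo_tool --rows '[[[-0.6, -1.2, 6, 0, 0, 0.1, 0.6], [-0.6, -1.2, 13, 0, 0, 0.1, 0.6], [-0.6, -1.2, 16, 0, 0, 0.1, 0.6], [-0.6, -1.2, 17, 0, 0, 0.1, 0.6], [-0.6, -1.2, 17, 0, 0, 0.1, 0.6]]]'

```text
time: 18.2
position: [661.4, -36.2, 139.2]
eef_rot: [0.207, -0.045, 0.977, 0.001]
wrist_force: [-0.1, 0.1, 0.1]
grip_width: 33.5
finger_force: 15.0
```

```bash
cat >> h.py <<'E'
def avg(n=6):
    from cell import arm,camera
    F=[]
    for i in range(n):
        camera("top");s=arm.state();w,x,y,z=s["eef_rot"];R=Ro.from_quat([x,y,z,w]).as_matrix()
        F.append(np.r_[R.T@s["wrist_force"],R.T@s["ft_torque"]])
    q=np.load("q.npy");print((panR(q[2]).T@(np.array(s["position"])-[q[0],q[1],88])).round(2),np.mean(F,0).round(2),np.std(F,0)[:3].round(2),s["time"])
E
python3 - <<'E'
from h import *
avg();p,R=cur()
for d,h in((8,2),(3,2)):
  t,Rt,al=tgt(d,h);print(rel(t,Rt,p,R))
E
```

```text
[ 5.908e+01 -4.000e-02  3.015e+01] [ 0.18  0.18  0.45 -0.06  0.3   0.01] [0.42 0.5  0.47] 18.5
[-0.01  0.18  0.15  0.02 -0.03  0.07]
[ 4.99  0.38  0.15  0.02 -0.03  0.07]
```

servo_tool --rows '[[[1, 0, 0, 0, 0, 0, 0.6], [2, 0, 0, 0, 0, 0, 0.6], [3, 0, 0, 0, 0, 0, 0.6], [3, 0, 0, 0, 0, 0, 0.6]]]'

```text
time: 18.9
position: [658.5, -36.5, 138.1]
eef_rot: [0.207, -0.045, 0.977, 0.001]
wrist_force: [0.8, 0.2, -0.8]
grip_width: 33.5
finger_force: 15.0
```

```bash
python3 -c "
from h import *;avg()"
```

```text
[56.06 -0.18 29.99] [ 0.28  0.32  0.52 -0.04  0.31  0.02] [0.2  0.33 0.64] 19.2
```

servo_tool --rows '[[[0.5, 0, 0, 0, 0, 0, 0.6], [1, 0, 0, 0, 0, 0, 0.6]]]'

```text
time: 19.4
position: [657.8, -36.6, 137.7]
eef_rot: [0.208, -0.045, 0.977, 0.001]
wrist_force: [0.2, -0.2, -0.2]
grip_width: 33.4
finger_force: 15.0
```

```bash
python3 -c "
from h import *;avg()"
```

```text
[55.   -0.22 29.99] [-0.   -0.35  0.34 -0.02  0.29  0.  ] [0.42 0.52 0.3 ] 19.7
```

servo_tool --rows '[[[0.3, 0, 0, 0, 0, 0, 0.6], [0.5, 0, 0, 0, 0, 0, 0.6]]]'

```text
time: 19.9
position: [657.3, -36.6, 137.5]
eef_rot: [0.207, -0.045, 0.977, 0.001]
wrist_force: [0.5, 0.2, -0.7]
grip_width: 33.9
finger_force: 15.0
```

```bash
python3 -c "
from h import *;avg()"
```

```text
[54.48 -0.2  30.01] [ 0.03 -0.17  0.45 -0.05  0.29  0.02] [0.49 0.4  0.28] 20.2
```

servo_tool --rows '[[[0.2, 0, 0, 0, 0, 0, 0.6], [0.4, 0, 0, 0, 0, 0, 0.6]]]'

```text
time: 20.4
position: [657.0, -36.6, 137.4]
eef_rot: [0.208, -0.045, 0.977, 0.001]
wrist_force: [-0.2, 0.4, 0.4]
grip_width: 33.8
finger_force: 15.0
```

```bash
python3 -c "
from h import *;avg(4)"
```

```text
[54.09 -0.22 30.01] [ 0.27  0.03  0.45 -0.05  0.29  0.01] [0.26 0.78 0.39] 20.6
```

servo_tool --rows '[[[0.2, 0, 0, 0, 0, 0, 0.6], [0.4, 0, 0, 0, 0, 0, 0.6]]]'

```text
time: 20.8
position: [656.6, -36.7, 137.2]
eef_rot: [0.208, -0.045, 0.977, 0.001]
wrist_force: [-0.3, 0.2, -0.4]
grip_width: 33.6
finger_force: 15.0
```

```bash
python3 -c "
from h import *;avg(4)"
```

```text
[53.71 -0.27 30.02] [ 0.46  0.09  0.6  -0.08  0.27  0.02] [0.63 0.86 0.21] 21.0
```

servo_tool --rows '[[[0.2, 0, 0, 0, 0, 0, 0.6], [0.4, 0, 0, 0, 0, 0, 0.6]]]'

```text
time: 21.2
position: [656.2, -36.7, 137.1]
eef_rot: [0.208, -0.045, 0.977, 0.001]
wrist_force: [-0.7, 0.6, -0.9]
grip_width: 33.7
finger_force: 15.0
```

```bash
python3 -c "
from h import *;avg(4)"
```

```text
[53.27 -0.27 30.  ] [ 0.44  0.53  1.03 -0.06  0.3   0.03] [0.47 0.42 0.27] 21.4
```

servo_tool --rows '[[[0.2, 0, 0, 0, 0, 0, 0.6], [0.35, 0, 0, 0, 0, 0, 0.6]]]'

```text
time: 21.6
position: [655.9, -36.8, 136.9]
eef_rot: [0.208, -0.045, 0.977, 0.001]
wrist_force: [-0.6, 0.0, -0.2]
grip_width: 33.6
finger_force: 15.0
```

```bash
python3 -c "
from h import *;avg(4)"
```

```text
[52.91 -0.24 29.99] [ 0.17 -0.44  0.35 -0.04  0.3   0.03] [0.4  0.2  0.45] 21.8
```

servo_tool --rows '[[[0.2, 0, 0, 0, 0, 0, 0.6], [0.35, 0, 0, 0, 0, 0, 0.6]]]'

```text
time: 22.0
position: [655.6, -36.8, 136.8]
eef_rot: [0.208, -0.045, 0.977, 0.001]
wrist_force: [-0.7, -0.0, -0.7]
grip_width: 33.4
finger_force: 15.0
```

```bash
python3 -c "
from h import *;avg(4)"
```

```text
[52.56 -0.27 30.  ] [ 0.41 -0.12  0.46 -0.07  0.29  0.01] [0.59 0.89 0.43] 22.2
```

servo_tool --rows '[[[0.2, 0, 0, 0, 0, 0, 0.6], [0.3, 0, 0, 0, 0, 0, 0.6]]]'

```text
time: 22.4
position: [655.3, -36.8, 136.7]
eef_rot: [0.208, -0.045, 0.977, 0.001]
wrist_force: [-0.0, 0.5, -1.3]
grip_width: 33.6
finger_force: 15.0
```

```bash
python3 -c "
from h import *;avg(4)"
```

```text
[52.29 -0.31 30.  ] [ 0.2  -0.11  0.62 -0.06  0.3   0.01] [0.26 0.16 0.51] 22.6
```

servo_tool --rows '[[[0.1, 0, 0.5, 0, 0, 0, 0.6], [0.2, 0, 1, 0, 0, 0, 0.6]]]'

```text
time: 22.8
position: [655.6, -36.8, 135.7]
eef_rot: [0.208, -0.045, 0.977, 0.001]
wrist_force: [-0.2, -0.0, -0.2]
grip_width: 33.6
finger_force: 15.0
```

```bash
python3 -c "
from h import *;avg(4)"
```

```text
[52.07 -0.29 28.98] [-0.09  0.02  1.03 -0.06  0.27  0.01] [0.34 0.13 0.35] 23.0
```

servo_tool --rows '[[[0.15, 0, 0, 0, 0, 0, 0.6], [0.3, 0, 0, 0, 0, 0, 0.6]]]'

```text
time: 23.2
position: [655.3, -36.8, 135.5]
eef_rot: [0.208, -0.045, 0.977, 0.001]
wrist_force: [-0.6, -0.3, -0.3]
grip_width: 33.6
finger_force: 15.0
```

```bash
python3 -c "
from h import *;avg(4)"
```

```text
[51.79 -0.32 29.01] [ 0.37  0.47  0.42 -0.05  0.3   0.04] [0.22 0.21 0.69] 23.4
```

servo_tool --rows '[[[0.2, 0, 0, 0, 0, 0, 0.6], [0.3, 0, 0, 0, 0, 0, 0.6]]]'

```text
time: 23.6
position: [655.0, -36.9, 135.4]
eef_rot: [0.208, -0.045, 0.977, 0.001]
wrist_force: [0.3, 0.4, 0.2]
grip_width: 33.5
finger_force: 15.0
```

```bash
python3 -c "
from h import *;avg(4)"
```

```text
[51.47 -0.34 29.01] [-0.1   0.37  0.28 -0.04  0.29  0.01] [0.55 0.27 0.37] 23.8
```

servo_tool --rows '[[[0.15, 0, 0, 0, 0, 0, 0.6], [0.3, 0, 0, 0, 0, 0, 0.6]]]'

```text
time: 24.0
position: [654.7, -36.9, 135.3]
eef_rot: [0.208, -0.045, 0.977, 0.001]
wrist_force: [-1.3, -0.7, -0.3]
grip_width: 33.6
finger_force: 15.0
```

```bash
python3 -c "
from h import *;avg(4)"
```

```text
[51.21 -0.35 29.  ] [ 0.91 -0.02  0.69 -0.05  0.31  0.04] [0.35 0.25 0.72] 24.2
```

servo_tool --rows '[[[0.15, 0, 0, 0, 0, 0, 0.6], [0.25, 0, 0, 0, 0, 0, 0.6]]]'

```text
time: 24.4
position: [654.5, -36.9, 135.2]
eef_rot: [0.208, -0.045, 0.977, 0.001]
wrist_force: [0.2, 0.2, -1.8]
grip_width: 33.2
finger_force: 15.0
```

```bash
python3 -c "
from h import *;avg(4)"
```

```text
[50.95 -0.36 29.  ] [ 0.35  0.5   0.48 -0.06  0.3   0.02] [0.34 0.32 0.31] 24.6
```

servo_tool --rows '[[[0.15, 0, 0, 0, 0, 0, 0.6], [0.25, 0, 0, 0, 0, 0, 0.6]]]'

```text
time: 24.8
position: [654.3, -36.9, 135.1]
eef_rot: [0.208, -0.045, 0.977, 0.001]
wrist_force: [0.3, 0.3, -0.3]
grip_width: 33.6
finger_force: 15.0
```

```bash
python3 -c "
from h import *;avg(4)"
```

```text
[50.68 -0.36 29.  ] [-0.   -0.1   0.79 -0.05  0.3   0.02] [0.35 0.16 0.4 ] 25.0
```

servo_tool --rows '[[[0.15, 0, 0, 0, 0, 0, 0.6], [0.25, 0, 0, 0, 0, 0, 0.6]]]'

```text
time: 25.2
position: [654.1, -36.9, 135.1]
eef_rot: [0.208, -0.045, 0.977, 0.001]
wrist_force: [0.0, -0.0, 0.3]
grip_width: 33.3
finger_force: 15.0
```

```bash
python3 -c "
from h import *;avg(4)"
```

```text
[50.54 -0.37 29.02] [-0.41  0.81  0.38 -0.05  0.16  0.02] [0.53 0.36 0.39] 25.4
```

servo_tool --rows '[[[0.15, 0, 0, 0, 0, 0, 0.6], [0.25, 0, 0, 0, 0, 0, 0.6]]]'

```text
time: 25.6
position: [653.9, -37.0, 135.0]
eef_rot: [0.208, -0.045, 0.977, 0.001]
wrist_force: [0.4, 0.2, -0.5]
grip_width: 33.8
finger_force: 15.0
```

```bash
python3 -c "
from h import *;avg(4)"
```

```text
[50.24 -0.37 29.02] [-1.03  0.14  0.15 -0.09  0.1   0.01] [0.08 0.47 0.46] 25.8
```

servo_tool --rows '[[[0.15, 0, 0, 0, 0, 0, 0.6], [0.25, 0, 0, 0, 0, 0, 0.6]]]'

```text
time: 26.0
position: [653.6, -37.0, 134.8]
eef_rot: [0.208, -0.045, 0.977, 0.001]
wrist_force: [0.6, -1.1, 0.2]
grip_width: 33.7
finger_force: 15.0
```

```bash
python3 -c "
from h import *;avg(4)"
```

```text
[49.95 -0.39 29.  ] [-0.68 -0.08  0.41 -0.05  0.09  0.03] [0.5  0.49 0.45] 26.2
```

servo_tool --rows '[[[-0.4, 0.2, 0, 0, 0, 0, 0.6], [-0.7, 0.4, 0, 0, 0, 0, 0.6], [-0.7, 0.4, 0.5, 0, 0, 0, 0.6], [-0.7, 0.4, 1, 0, 0, 0, 0.6]]]'

```text
time: 26.6
position: [654.5, -36.5, 134.1]
eef_rot: [0.207, -0.045, 0.977, 0.001]
wrist_force: [0.1, 0.5, -0.3]
grip_width: 33.3
finger_force: 15.0
```

```bash
python3 -c "
from h import *;avg(4)"
```

```text
[5.055e+01 5.000e-02 2.796e+01] [ 0.13 -0.11  0.71 -0.05  0.29 -0.01] [0.4  0.58 0.51] 26.8
```

servo_tool --rows '[[[0, 0, 0.15, 0, 0, 0, 0.6], [0, 0, 0.3, 0, 0, 0, 0.6]]]'

```text
time: 27.0
position: [654.7, -36.5, 133.9]
eef_rot: [0.208, -0.045, 0.977, 0.001]
wrist_force: [-2.3, 0.4, 2.8]
grip_width: 33.7
finger_force: 15.0
```

```bash
python3 -c "
from h import *;avg(4)"
```

```text
[5.062e+01 4.000e-02 2.774e+01] [ 0.64  0.07 -0.72 -0.05  0.35  0.03] [0.17 0.44 0.68] 27.2
```

servo_tool --rows '[[[0, 0, 0.15, 0, 0, 0, 0.6], [0, 0, 0.15, 0, 0, 0, 0.6], [0, 0, 0.15, 0, 0, 0, 0.2], [0, 0, 0.15, 0, 0, 0, 0], [0, 0, 0.15, 0, 0, 0, -0.2], [0, 0, 0.15, 0, 0, 0, -0.3], [0, 0, 0.15, 0, 0, 0, -0.3], [0, 0, -8, 0, 0, 0, -0.3], [0, 0, -25, 0, 0, 0, -0.3], [0, 0, -50, 0, 0, 0, -0.3], [0, 0, -80, 0, 0, 0, -0.3], [0, 0, -80, 0, 0, 0, -0.3]]]'

```text
time: 28.4
position: [622.5, -38.5, 210.9]
eef_rot: [0.21, -0.045, 0.977, 0.001]
wrist_force: [-0.7, 1.0, 0.3]
grip_width: 59.5
finger_force: 0.0
```

Run:
```python
from h import *
p,R=cur();ft();q=np.load("q.npy");P=panR(q[2]);al=.0387
from cell import arm;print(arm.state()["qpos"])
# push pose: closed fingers, tool y up-slope like the SE grasp
for h in(90,15):
  for x in(-20,):
    t,Rt=pan(x,0,h,al);print(rel(t,Rt,p,R))
    Rt=P@Rzy([0,0,-1],[-al,1,0]);print(rel(t,Rt,p,R))
```

```text
panel pos [ 52.44  -0.27 111.18] F tool [ 0.49  1.03 -0.53] M tool [-0.023  0.249 -0.04 ] 28.4
[-0.21761952  0.34830322  1.73893923  0.17886444  0.6527362  -1.99982427]
[72.45  3.2  20.9   0.12  0.22 90.09]
[ 7.245e+01  3.200e+00  2.090e+01 -6.000e-02  2.100e-01  9.000e-02]
[72.73  3.28 95.9   0.12  0.22 90.09]
[ 7.273e+01  3.280e+00  9.590e+01 -6.000e-02  2.100e-01  9.000e-02]
```

servo_tool --rows '[[[25, 1, 5, 0, 0.1, 0, -0.3], [55, 2, 12, 0, 0.2, 0, -0.3], [72, 3, 20, 0, 0.2, 0, -0.3], [72.5, 3.2, 45, 0, 0.2, 0, -0.3], [72.7, 3.3, 75, 0, 0.2, 0, -0.3], [72.7, 3.3, 90, 0, 0.2, 0, -0.3], [72.7, 3.3, 95, 0, 0.2, 0, -0.3], [72.7, 3.3, 95, 0, 0.2, 0, -0.3], [72.7, 3.3, 95, 0, 0.2, 0, -0.3]]]'

```text
time: 29.3
position: [594.4, -39.2, 91.3]
eef_rot: [0.206, -0.045, 0.978, 0.001]
wrist_force: [0.0, -0.9, -1.2]
grip_width: 59.4
finger_force: 0.0
```

```bash
python3 -c "
from h import *;avg(4)"
```

```text
[-21.69   0.35  13.44] [ 0.25 -0.42 -0.28 -0.03  0.26  0.01] [0.4  0.41 0.3 ] 29.5
```

servo_tool --rows '[[[-2, 0, -1.5, 0, 0, 0, -0.3], [-5, 0, -1.5, 0, 0, 0, -0.3], [-8, 0, -1.5, 0, 0, 0, -0.3], [-9, 0, -1.5, 0, 0, 0, -0.3], [-9, 0, -1.5, 0, 0, 0, -0.3]]]'

```text
time: 30.0
position: [602.2, -38.4, 95.7]
eef_rot: [0.206, -0.045, 0.978, 0.001]
wrist_force: [-0.7, -0.2, -0.5]
grip_width: 59.2
finger_force: 0.0
```

```bash
python3 -c "
from h import *;avg(4)"
```

```text
[-13.36   0.86  14.16] [ 0.32  0.18 -0.07 -0.07  0.26  0.03] [0.44 0.37 0.5 ] 30.2
```

servo_tool --rows '[[[-0.5, 0, 0, 0, 0, 0, -0.3], [-1, 0, 0, 0, 0, 0, -0.3]]]'

```text
time: 30.4
position: [602.9, -38.4, 96.0]
eef_rot: [0.206, -0.045, 0.978, 0.001]
wrist_force: [-0.3, -0.2, 0.8]
grip_width: 59.4
finger_force: 0.0
```

```bash
python3 -c "
from h import *;avg(3)"
```

```text
[-12.14   0.85  14.21] [-0.13 -0.34 -0.56 -0.06  0.28  0.  ] [0.17 0.02 0.27] 30.55
```

servo_tool --rows '[[[-0.3, 0, 0, 0, 0, 0, -0.3], [-0.6, 0, 0, 0, 0, 0, -0.3]]]'

```text
time: 30.75
position: [603.4, -38.3, 96.3]
eef_rot: [0.206, -0.045, 0.978, 0.001]
wrist_force: [-0.3, -0.0, -0.6]
grip_width: 59.1
finger_force: 0.0
```

```bash
python3 -c "
from h import *;avg(3)"
```

```text
[-11.52   0.88  14.22] [ 0.04  0.28  0.2  -0.04  0.28 -0.01] [0.19 0.73 0.5 ] 30.9
```

Next contact expected near x = −9.6; step carefully.

servo_tool --rows '[[[-0.4, 0, 0, 0, 0, 0, -0.3], [-0.8, 0, 0, 0, 0, 0, -0.3]]]'

```text
time: 31.1
position: [603.7, -38.2, 96.4]
eef_rot: [0.205, -0.045, 0.978, 0.001]
wrist_force: [-5.0, -2.4, 1.1]
grip_width: 59.2
finger_force: 2.1
```

```bash
python3 -c "
from h import *;avg(3)"
```

```text
[-11.28   0.97  14.22] [ 3.99 -1.79 -2.25  0.34  0.92  0.21] [0.64 0.12 0.24] 31.25
```

servo_tool --rows '[[[-0.2, 0, 0, 0, 0, 0, -0.3], [-0.4, 0, 0, 0, 0, 0, -0.3]]]'

```text
time: 31.45
position: [604.0, -38.1, 96.5]
eef_rot: [0.205, -0.045, 0.978, 0.001]
wrist_force: [-5.2, -2.0, 1.2]
grip_width: 58.8
finger_force: 2.4
```

```bash
python3 -c "
from h import *;avg(3)"
```

```text
[-10.95   1.04  14.22] [ 4.45 -1.35 -3.48  0.25  1.03  0.21] [0.73 0.29 0.14] 31.6
```

servo_tool --rows '[[[-0.2, 0, 0, 0, 0, 0, -0.3], [-0.4, 0, 0, 0, 0, 0, -0.3]]]'

```text
time: 31.8
position: [604.0, -38.0, 96.5]
eef_rot: [0.205, -0.045, 0.978, 0.001]
wrist_force: [-7.0, -3.5, 1.7]
grip_width: 59.4
finger_force: 3.3
```

```bash
python3 -c "
from h import *;avg(3)"
```

```text
[-10.87   1.07  14.21] [ 6.21 -1.7  -4.22  0.46  1.24  0.21] [0.29 0.69 0.8 ] 31.95
```

servo_tool --rows '[[[0, 0, 0, 0, 0, 0.3, -0.3], [0, 0, 0, 0, 0, 0.6, -0.3]]]'

```text
time: 32.15
position: [604.0, -37.9, 96.5]
eef_rot: [0.205, -0.04, 0.978, 0.003]
wrist_force: [-6.7, -0.4, 0.5]
grip_width: 59.0
finger_force: 3.0
```

```bash
python3 -c "
from h import *;avg(3)"
```

```text
[-10.96   1.27  14.19] [ 5.52 -0.69 -3.17 -0.05  1.18 -0.16] [0.29 0.31 0.32] 32.3
```

servo_tool --rows '[[[0, 0, 0, 0, 0, 0.3, -0.3], [0, 0, 0, 0, 0, 0.6, -0.3]]]'

```text
time: 32.5
position: [603.6, -37.7, 96.3]
eef_rot: [0.205, -0.035, 0.978, 0.004]
wrist_force: [-8.6, -0.7, 1.0]
grip_width: 59.1
finger_force: 3.6
```

```bash
python3 -c "
from h import *;avg(3)"
```

```text
[-11.31   1.41  14.17] [ 5.92  0.3  -4.53 -0.22  1.39 -0.24] [0.27 0.46 0.2 ] 32.65
```

servo_tool --rows '[[[1.5, 0, 0, 0, 0, 0, -0.3], [4, 0, 0, 0, 0, 0, -0.3], [8, 0, -15, 0, 0, 0, -0.3], [8, 0, -45, 0, 0, 0, -0.3], [20, 0, -90, 0, 0, 0, -0.3], [60, 0, -120, 0, 0, 0, -0.3], [105, 0, -140, 0, 0, 0, -0.3], [150, 0, -150, 0, 0, 0, -0.3], [150, 40, -180, 0, 0, 0, -0.3], [150, 40, -180, 0, 0, 0, -0.3], [150, 40, -180, 0, 0, 0, -0.3], [150, 40, -180, 0, 0, 0, -0.3]]]'

```text
time: 33.85
position: [393.5, -12.0, 201.2]
eef_rot: [0.207, -0.035, 0.978, 0.003]
wrist_force: [0.7, -1.1, 0.2]
grip_width: 59.2
finger_force: 0.0
```

Run:
```python
from h import *
from cell import camera
import cv2
p,R=cur();print(p)
T=camera("top");S=camera("side");pickle.dump((T,S),open("c4.pkl","wb"))
T2,S2=pickle.load(open("c2.pkl","rb"))
im=np.zeros((600,800,3),np.uint8)
im[:300]=cv2.resize(T["img"][188:238,287:420],(800,300),interpolation=cv2.INTER_CUBIC)
im[300:,:400]=cv2.resize(S["img"][165:265,240:350],(400,300),interpolation=cv2.INTER_CUBIC)
im[300:,400:]=cv2.resize(T["img"][195:235,315:368],(400,300),interpolation=cv2.INTER_CUBIC)
cv2.imwrite("pics/z.png",im)
# edge shift of SE / magnets between c2 and now
for n,(a,b,c,d) in dict(L=(200,245,292,300),R=(190,240,394,402),Lse=(208,245,306,316),Rse=(200,240,380,390)).items():
  g=[cv2.cvtColor(x["img"],cv2.COLOR_BGR2GRAY)[a:b,c:d].astype(np.float32) for x in(T2,T)]
  print(n,cv2.phaseCorrelate(*g))
```

```text
[393.47490688 -11.95800743 201.19491597]
L ((0.010262939086938871, 0.7710505066141202), 0.9198877427313062)
R ((0.03480046005779114, 0.2246875891296085), 0.8976513481140137)
Lse ((-0.0026739805425437524, -0.25728962102764186), 1.0481889641284943)
Rse ((-0.17917483164903025, -0.001870001195566573), 0.996402559876442)
```

View pics/z.png

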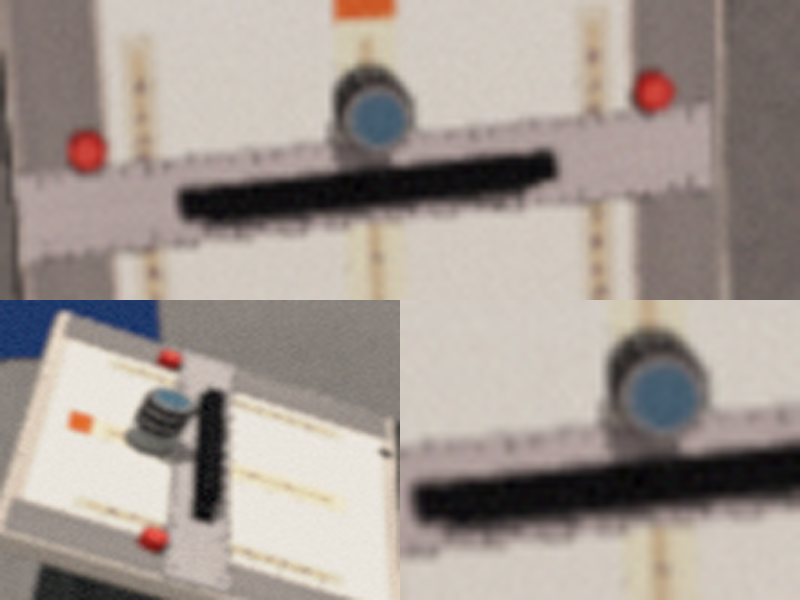

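Run:
```python
from h import *
import cv2
T=pickle.load(open("c4.pkl","rb"))[0];T2=pickle.load(open("c2.pkl","rb"))[0]
for n,(a,b,c,d) in dict(seL=(208,240,292,297),seR=(196,226,400,404),railL=(212,232,318,332),railR=(206,226,355,375),magL=(205,217,297,306),magR=(197,208,391,400)).items():
  t=T2["img"][a:b,c:d].astype(np.float32);best=[]
  for s in np.arange(-1.5,1.51,.1):
    M=np.float32([[1,0,0],[0,1,s]]);w=cv2.warpAffine(T["img"].astype(np.float32),M,(640,480))[a:b,c:d]
    best.append((float(np.mean((w-t)**2)),round(float(-s),1)))
  print(n,"moved down px",min(best))
```

```text
seL moved down px (36.90311050415039, -0.2)
seR moved down px (29.617753982543945, -0.1)
railL moved down px (31.215476989746094, -0.0)
railR moved down px (80.16416931152344, -0.0)
magL moved down px (27.64197540283203, -0.0)
magR moved down px (28.040403366088867, -0.0)
```

```bash
python3 -c "
from cell import job;print(job.close_job())"
```

```text
the job is handed in; nothing more can be done
None
```

I handed the job in at about 34 s of the 58 s allowed: the straightedge rests against both magnets and the small loupe stands on the patient's strip at its upper edge. While finding that edge the loupe pushed the straightedge about 0.5 mm down, so after setting the loupe down I pushed the straightedge back up; the last picture shows it and the magnets within 0.2 px of the first placing (about 0.5 mm).

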